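# Press the missing length of corner trunking home and hold it

## Robot

A 6-joint arm with a two-finger parallel gripper is mounted at the origin on the work surface. World frame = base frame: x ahead of the robot, y to its left, z up, the work surface at z = 0. Lengths are in mm, angles in rad, forces in N, time in s.
With the tool pointing down it reaches from about 400 to 825 mm from the base axis. Payload 7 kg.
Tool frame: the origin (TCP) lies midway between the tips of the shut fingers; the grasp point (between the pads) lies 19 mm behind it; y points along the fingers, x is the direction in which the jaws open and shut, and the axes are right-handed (so a half turn about y gives the same grasp; the last joint's range is limited). The gripper opens to 88 mm and grips with 3 to 60 N. Pads are 19 mm wide; open, the fingers measure 130 mm over their backs; the gripper's body (78 mm by 193 mm) begins 47 mm behind the grasp point.
Start: joints at [-0.951, 0.359, 0.012, 0, -1.224, -0.288], TCP at [219.851, -638.17, 226.561] pointing down, gripper open.
Joint ranges: [-3.07, 3.07], [-1.43, 2.12], [-1.02, 1.25], [-3.03, 1.67], [-3.05, -0], [-3.03, 3.03]. Speed limits (rad/s): [2.39, 2.39, 3.01, 3.14, 3.14, 3.14].

## Interface

Orientations are given as a 3x3 rotation matrix whose columns are the frame's x, y, z axes.
In Python, from station import ctrl, vision, order gives the robot as it stands. The module is installed in compiled form; this text tells all that it offers.
- The arm moves only by the tool move_arm, never from a script. Its argument "series" is a list of rows, each a list of 3 entries, a list of its own where there are three numbers: the finger opening in mm, from 0 to 87.6, then the shift along the world's x, y, z in mm, then the turn about the world's z in units of 6 degrees (1.0 is 6 degrees). A call has exactly 10 rows; each row shifts and turns the commanded pose from where the row before left it; what a row does not reach is not made up. A row lasts 1/12 s, in which the tool goes at most 41.7 mm and 7.16 degrees, less where a joint would pass 70% of its speed; a pose out of reach is approached as far as the arm can. A call is refused whole if a number of a shift passes 41.7 or a number of a turn 1, either way. A call with a gripper value outside its range is refused whole. The fingers move at their own pace and stop on an object; the grip force is fixed at half the most. Time passes only in rows, so rows that do not move let the fingers close, or fill a call up. It gives the time, the measured TCP pose, the force and the opening at its end, in the units of the state.
- ctrl.state(): the state, without advancing time (a new reading comes with each control period).
- vision.camera(name): name is "scene" or "top"; returns a dict with "color" (420x560x3 uint8, red, green, blue), "vertical_fov" (degrees; the focal length in pixels is half the picture's height over the tangent of half this angle, whatever the lens; pixels are square), "cx", "cy" (the principal point, pixels), "xyz" and "rotation" of the camera in the world. Camera axes: x right, y down, z forward; pixel columns grow to the right and rows downward; lengths in mm; the calibration is good to about 2 mm. A picture is of the moment at which its call begins. There is no depth.
- order.hand_in(): hands the job in, once; it reports no verdict.
The state is a dict: "clock": time; "joint_positions": joint angles; "joint_vel": joint speeds; "joint_efforts": joint torques, N m; "tcp_pos": TCP position; "eef_rot": TCP orientation; "wrist_force": force on the tool from outside, world axes, zero at the start; "moment": the same for the moment, N m; "width": finger opening in mm.
Only numpy, scipy, OpenCV 4.12 (cv2) and the standard library are available. Lean on these libraries where they do the work, as an engineer would, in place of code of your own. Each camera call takes 0.05 s, during which the arm holds its last target. There are 200 camera calls.

## Task

At the sample desk, close the gap in the white corner trunking at the foot of the printer plinth: of the three loose offcuts take the one that fills the gap, turn it so that its taped back face faces the plinth and its sloped face looks out, and bring it flat on the desk into the gap. Press it firmly into the corner with one diagonal push on its slope, so that the tape is pressed against the plinth and the desk together, and finish while still holding that push, since the tape needs the pressure. Leave the other two offcuts and everything else on the desk where they are.

Things in the scene. Friction and masses are not known exactly. Their poses are not given: they have to be found in the camera images.
- offcut: the offcut that fits: white plastic corner trunking, 92 mm long (x), 34 deep (y), 34 high (z), about 70 g, lying on its taped base. Origin: centre of underside. Section: a square with its front top corner cut at 45 degrees. Taped back face (paper strip) upright at y = -17; front face at y = +17 upright up to z = 18; slope from there to y = 1, z = 34; then the flat top. Grip it low, across its depth
- slope (a point): middle of the offcut's sloped face (offcut frame 0, +9, 26 mm): the place to push. A push square to the slope (45 degrees down, towards the back face) runs through the bottom back edge. 10 to 20 N is right; the tape needs over 3 N on the desk and on the plinth each. Rigid; the offcut slides on the desk when pushed
- plinth: fixed grey printer plinth, 700 x 360 x 50 mm high. Origin: middle of the gap, where its upright front face meets the desk; x along that line, y out of the face over the desk, z up. Runs of the same 34 x 34 mm trunking end at x = -52 and +52 mm: the gap is 104 mm wide. Home, the offcut's axes are parallel to these, its origin at x = 0 (6 mm play each way), y = 17, z = 0. On top, the first 90 mm behind the face are clear
- table: the dark wooden desk; its top is z = 0
- offcut_long: an offcut of the same trunking, 130 mm long: too long for the gap; leave. Origin: centre of its underside
- offcut_short: an offcut of the same trunking, 60 mm long: too short; leave. Origin: centre of its underside
- tape_roll: brown roll of tape lying flat, 80 mm across, 24 mm high; leave. Origin: centre of its underside
- screwdriver: a screwdriver 170 mm long lying along its x; leave
- phone: a black phone, 155 x 75 x 9 mm; leave. Origin: centre of its underside
- mouse: a black computer mouse, 105 x 60 x 33 mm; leave. Origin: centre of its underside
Things that resemble listed ones, but are neither listed nor needed, are in the scene too. What is shaped like the offcut but brown or turquoise is not meant.

How it is judged (in metres and radians):
At the end, for the whole second after the job is handed in: The 92 mm offcut is in the gap (8 mm along it), slope outwards, within 2.5 mm of plinth and desk, turned or tilted under 0.05 rad; fingers press it over 4 N and it bears on plinth and desk over 3 N each, through the last second. Nothing else has moved 30 mm (x of offcut in the frame of plinth between -0.008 and 0.008 m and y of offcut in the frame of plinth between 0.0145 and 0.0195 m and z of offcut in the frame of plinth below 0.0025 m and angle between offcut's own z axis and vertical below 0.05 rad and angle between the x axis of offcut and the x axis of plinth, either way round below 0.05 rad and y of slope in the frame of plinth above 0.02 m and contact force between offcut and plinth above 3 N and contact force between offcut and table above 3 N and contact force between offcut and the fingers above 4 N and linear speed of offcut below 0.01 m/s and distance of each of offcut_long, offcut_short, tape_roll, screwdriver, phone, mouse from where it was at the start of the episode below 0.03 m); the arm keeps its last pose, push and grip.
It fails at once if another offcut or a bystander is shifted by 30 mm or more (distance of any of offcut_long, offcut_short, tape_roll, screwdriver, phone, mouse from where it was at the start of the episode above 0.03 m).
It also fails if it takes over 64 s, if anything falls off the work surface, if the arm or the gripper's body presses on something with over 40 N, if the wrist force passes 120 N, or if a joint passes its speed limit or range.

## Working session

There is one attempt and no reset: what is moved stays moved. The work goes in short steps, Python scripts to look and compute and a tool call to move; the robot and the scene stay as the last step left them, time stands still between calls to the robot, and variables do not carry over. Pictures are saved under pics/ and viewed, about 8 in all and at most 12, crops included, and the job is handed in when it is done.

Besides the shell and the picture viewer there is one more tool, called after ">>>" by a JSON object that holds its "name" and its "arguments", one argument or row to a line. move_arm: Moves the arm, as the interface text tells. Its arguments: {"type":"object","properties":{"series":{"type":"array"}},"required":["series"]}

```bash
mkdir -p pics
cat > h.py <<'E'
import numpy as np, cv2
from station import ctrl, vision, order
def cam(n):
    c=vision.camera(n); c['f']=c['color'].shape[0]/2/np.tan(np.radians(c['vertical_fov'])/2); return c
def ray(c,u,v,z=0.):
    d=np.array(c['rotation'])@np.array([(u-c['cx'])/c['f'],(v-c['cy'])/c['f'],1.]); o=np.array(c['xyz'])
    return o+d*(z-o[2])/d[2]
def proj(c,p):
    q=np.array(c['rotation']).T@(np.array(p,float)-np.array(c['xyz'])); return c['f']*q[0]/q[2]+c['cx'],c['f']*q[1]/q[2]+c['cy']
def save(c,n,crop=None,s=1):
    im=c['color'][...,::-1]
    if crop: u0,v0,u1,v1=crop; im=im[v0:v1,u0:u1]
    cv2.imwrite('pics/'+n,cv2.resize(im,None,fx=s,fy=s,interpolation=cv2.INTER_CUBIC))
E
python3 - <<'E'
from h import *
for n in('scene','top'):
    c=cam(n); save(c,n+'0.png'); print(n,c['xyz'],np.round(c['rotation'],3).tolist(),c['f'],c['cx'],c['cy'])
s=ctrl.state(); print(s['tcp_pos'],np.round(s['eef_rot'],3).tolist(),s['width'],s['clock'])
E
```

```text
scene [1108.40215856 -129.66088675  940.45031124] [[0.298, 0.803, -0.517], [0.955, -0.245, 0.169], [0.009, -0.544, -0.839]] 443.26523473260215 274.43215314277285 209.996467529377
top [500.19735008  51.00278902 992.03679659] [[-0.001, -0.999, 0.049], [-1.0, 0.001, -0.003], [0.003, -0.049, -0.999]] 385.8644883054349 271.08436540450515 207.40844066662297
[ 219.73337112 -637.77986011  225.75030576] [[-0.326, -0.001, -0.945], [0.945, 0.001, -0.326], [0.001, -1.0, 0.0]] 87.73797182601267 0.1
```

View pics/scene0.png

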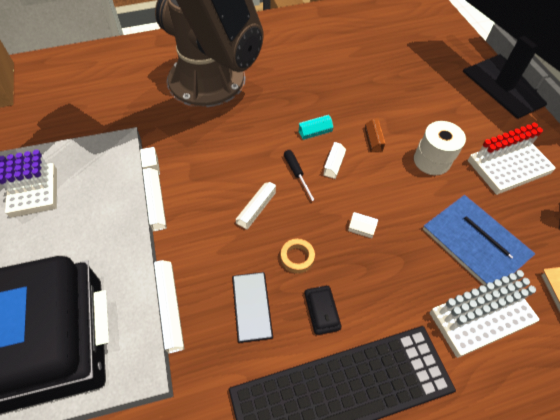

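View pics/top0.png

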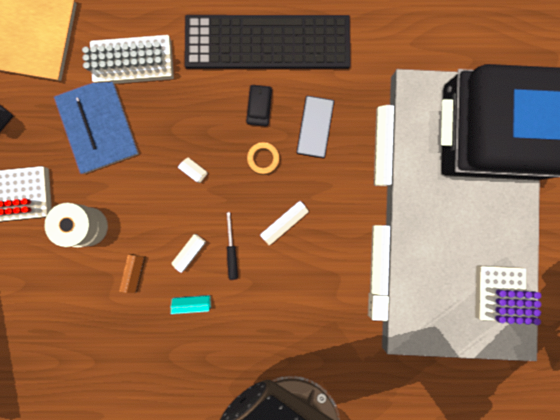

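The top view has three white offcuts: long at (285,222), the 92 mm candidate at (188,253) and short at (193,170). The gap in the trunking is at column 382, rows 186–226. Next I'll measure them and zoom in.

Run:
```python
from h import *
c=cam('top'); s=cam('scene')
for nm,cc,roi in(('top',c,(150,60,400,330)),('scene',s,(140,90,400,360))):
    im=cc['color']; hsv=cv2.cvtColor(im,cv2.COLOR_RGB2HSV)
    m=((hsv[...,1]<60)&(hsv[...,2]>185)).astype(np.uint8)
    k=np.zeros_like(m);k[roi[1]:roi[3],roi[0]:roi[2]]=1;m*=k
    for q in cv2.findContours(m,0,2)[0]:
        if cv2.contourArea(q)<60: continue
        r=cv2.minAreaRect(q); b=cv2.boxPoints(r)
        print(nm,np.round(r[0],1),np.round(r[1],1),round(r[2],1),b.round(0).tolist())
        if nm=='top':
            P=np.array([ray(cc,*p,z=25.)[:2] for p in b]); print('  world z25',P.round(0).tolist())
a=c['color'][225:285,160:220,::-1]; b=s['color'][130:190,305:365,::-1]; g=c['color'][170:240,360:430,::-1]
g2=s['color'][200:290,130:220,::-1]
R=lambda i:cv2.resize(i,(390,300) if 0 else (300,300),interpolation=cv2.INTER_CUBIC)
cv2.imwrite('pics/c1.png',np.vstack([np.hstack([R(a),R(b)]),np.hstack([R(g),R(g2)])]))
```

```text
top [187.4 253. ] [13.4 39.6] 37.7 [[170.0, 265.0], [194.0, 233.0], [205.0, 241.0], [181.0, 273.0]]
  world z25 [[405.0, 300.0], [483.0, 241.0], [462.0, 214.0], [385.0, 274.0]]
top [283.7 222.4] [14.2 53.5] 49.4 [[259.0, 234.0], [299.0, 200.0], [309.0, 210.0], [268.0, 245.0]]
  world z25 [[480.0, 79.0], [567.0, -23.0], [540.0, -46.0], [453.0, 56.0]]
top [191.8 169.6] [27.1 14. ] 37.9 [[177.0, 167.0], [185.0, 156.0], [207.0, 172.0], [198.0, 183.0]]
  world z25 [[650.0, 286.0], [678.0, 265.0], [636.0, 210.0], [608.0, 232.0]]
top [384.1 144.9] [16.7 80.2] 2.0 [[374.0, 185.0], [377.0, 104.0], [394.0, 105.0], [391.0, 185.0]]
  world z25 [[604.0, -212.0], [809.0, -222.0], [808.0, -264.0], [603.0, -254.0]]
top [315.  126.2] [25.3 55.9] 9.5 [[298.0, 152.0], [307.0, 97.0], [332.0, 101.0], [323.0, 156.0]]
  world z25 [[688.0, -20.0], [830.0, -43.0], [819.0, -107.0], [678.0, -83.0]]
top [385.  199.5] [259.  28.] 90.0 [[371.0, 70.0], [399.0, 70.0], [399.0, 329.0], [371.0, 329.0]]
  world z25 [[899.0, -207.0], [899.0, -279.0], [246.0, -268.0], [246.0, -198.0]]
top [160.   68.3] [15.8 21.2] 85.6 [[149.0, 61.0], [170.0, 60.0], [171.0, 75.0], [150.0, 77.0]]
  world z25 [[921.0, 360.0], [926.0, 306.0], [885.0, 303.0], [880.0, 357.0]]
scene [251.3 306.3] [63.4 31.6] 83.3 [[232.0, 277.0], [263.0, 273.0], [271.0, 336.0], [239.0, 340.0]]
scene [363.2 223.3] [25.6 16.7] 16.7 [[349.0, 228.0], [353.0, 212.0], [378.0, 219.0], [373.0, 235.0]]
scene [255.1 203.4] [13.2 53.5] 36.1 [[234.0, 221.0], [266.0, 178.0], [276.0, 186.0], [245.0, 229.0]]
scene [161.5 253. ] [ 43. 212.] 0.0 [[140.0, 359.0], [140.0, 147.0], [183.0, 147.0], [183.0, 359.0]]
scene [334.3 159.6] [14.4 34.5] 20.2 [[322.0, 173.0], [333.0, 141.0], [347.0, 146.0], [335.0, 178.0]]
```

View pics/c1.png

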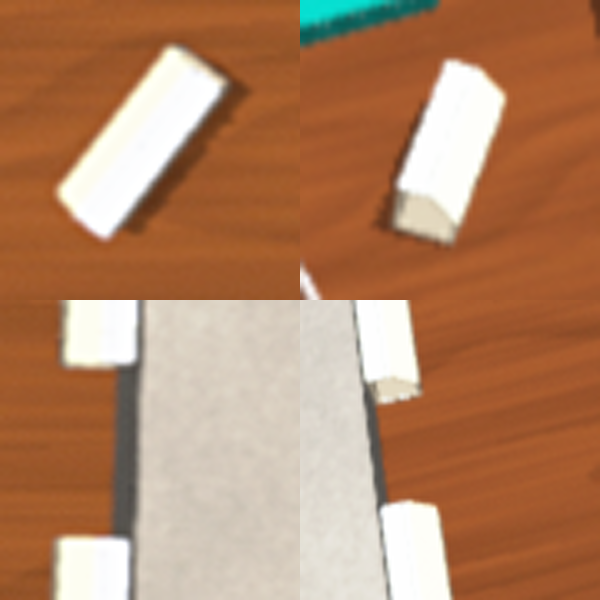

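The offcut's slope faces +x/+y (left in the top view, right in the scene view). The taped back faces the plinth side. The dark strip in the gap is the plinth face, at top-view (387,186)–(387,225).

Run:
```python
from h import *
c=cam('top'); s=cam('scene')
print('offcut',ray(c,187.4,253,18).round(1),ray(s,334.3,159.6,18).round(1))
# gap: plinth top edge z50, foot z0 by gradient along rows 190-222
im=cv2.cvtColor(c['color'],cv2.COLOR_RGB2HSV).astype(float)
T=[];F=[]
for v in range(190,222):
    V=im[v,375:405,2];S=im[v,375:405,1]
    d=np.diff(V); j=d.argmax(); T.append(ray(c,375+j+.5,v,50)[:2])
    e=np.diff(S); j=e.argmin(); F.append(ray(c,375+j+.5,v,0)[:2])
for n,A in(('top',T),('foot',F)):
    A=np.array(A); p=np.polyfit(A[:,0],A[:,1],1); print(n,np.degrees(np.arctan(p[0])),np.polyval(p,552))
for u in (381,384,387,390): # run ends
    V=im[150:260,u,1]; d=np.diff(V); a=d[25:45].argmax()+25;b=d[65:85].argmin()+65
    print(u,150+a,150+b,[ray(c,u,150+a+.5,z)[0].round(1) for z in(0,34)],[ray(c,u,150+b+.5,z)[0].round(1) for z in(0,34)])
```

```text
offcut [433.2 258.6  18. ] [433.6 257.7  18. ]
top -1.551288852364455 -246.4071324074659
foot -2.0405483306316055 -249.37388825258648
381 185 224 [np.float64(605.0), np.float64(601.4)] [np.float64(504.4), np.float64(504.2)]
384 186 224 [np.float64(602.4), np.float64(598.9)] [np.float64(504.4), np.float64(504.2)]
387 185 224 [np.float64(605.0), np.float64(601.4)] [np.float64(504.4), np.float64(504.2)]
390 184 225 [np.float64(607.6), np.float64(603.9)] [np.float64(501.8), np.float64(501.7)]
```

>>> {"name": "move_arm", "arguments": {
  "series": [
    [87, [30, 40, 0], -1],
    [87, [30, 40, 0], -1],
    [87, [30, 40, 0], -1],
    [87, [30, 40, 0], -1],
    [87, [30, 40, 0], -1],
    [87, [30, 40, 0], -1],
    [87, [30, 40, 0], -1],
    [87, [25, 40, 0], -1],
    [87, [20, 40, 0], -1],
    [87, [10, 40, 0], -0.4]
  ]
}}

```text
clock: 1.13
tcp_pos: [447.1, -290.8, 226.4]
eef_rot: [[0.611, 0.0, -0.791], [0.791, -0.0, 0.611], [-0.0, -1.0, -0.0]]
wrist_force: [1.4, -0.0, 0.2]
width: 86.7
```

>>> {"name": "move_arm", "arguments": {
  "series": [
    [87, [0, 41, 0], 0],
    [87, [0, 41, 0], 0],
    [87, [0, 41, 0], 0],
    [87, [0, 41, 0], 0],
    [87, [0, 41, 0], 0],
    [87, [0, 41, 0], 0],
    [87, [0, 41, 0], 0],
    [87, [0, 41, 0], 0],
    [87, [0, 41, 0], 0],
    [87, [0, 0, 0], 0]
  ]
}}

```text
clock: 1.97
tcp_pos: [445.9, 82.1, 227.0]
eef_rot: [[0.603, 0.002, -0.798], [0.798, 0.001, 0.603], [0.002, -1.0, -0.0]]
wrist_force: [-0.4, -0.8, 0.2]
width: 87.0
```

>>> {"name": "move_arm", "arguments": {
  "series": [
    [87, [-3, 35, 0], 0],
    [87, [-3, 35, 0], 0],
    [87, [-3, 35, 0], 0],
    [87, [-2, 35, 0], 0],
    [87, [-2, 36, -20], 0],
    [87, [0, 0, -40], 0],
    [87, [0, 0, -40], 0],
    [87, [0, 0, -37], 0],
    [87, [0, 0, 0], 0],
    [87, [0, 0, 0], 0]
  ]
}}

```text
clock: 2.8
tcp_pos: [446.9, 238.0, 88.1]
eef_rot: [[0.585, -0.027, -0.811], [0.811, 0.019, 0.585], [-0.0, -0.999, 0.034]]
wrist_force: [-0.0, 0.3, 0.2]
width: 87.1
```

Run:
```python
from h import *
print(ctrl.state()['tcp_pos'])
s=cam('scene'); a=s['color'][90:230,250:430,::-1]; c=cam('top');b=c['color'][190:330,110:290,::-1]
cv2.imwrite('pics/c2.png',np.hstack([cv2.resize(i,(390,303),interpolation=cv2.INTER_CUBIC) for i in(a,b)]))
```

```text
[446.87035862 237.95377693  88.07109272]
```

View pics/c2.png

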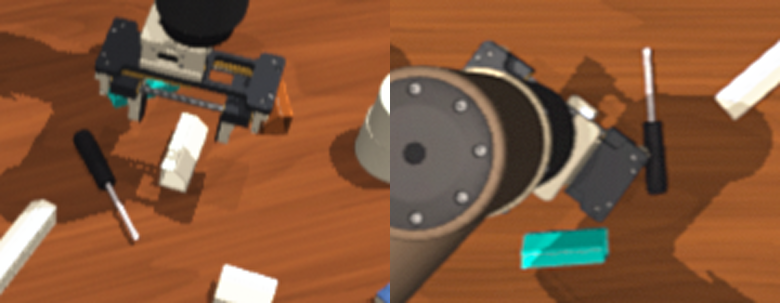

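The open jaws straddle the offcut, centred about 2 cm short of it, and the screwdriver is well clear. I'll correct the position and then descend.

>>> {"name": "move_arm", "arguments": {
  "series": [
    [87, [-5, 8, 0], 0],
    [87, [-5, 8, 0], 0],
    [87, [-4, 4, 0], 0],
    [87, [0, 0, 0], 0],
    [87, [0, 0, -10], 0],
    [87, [0, 0, -10], 0],
    [87, [0, 0, -10], 0],
    [87, [0, 0, -10], 0],
    [87, [0, 0, 0], 0],
    [87, [0, 0, 0], 0]
  ]
}}

```text
clock: 3.73
tcp_pos: [436.7, 255.0, 47.2]
eef_rot: [[0.58, -0.035, -0.814], [0.815, 0.028, 0.579], [0.003, -0.999, 0.045]]
wrist_force: [0.4, 0.2, 0.0]
width: 86.9
```

Run:
```python
from h import *
s=ctrl.state(); print(np.round(s['joint_positions'],3),np.round(s['joint_vel'],3))
```

```text
[ 0.881  0.289 -0.541 -0.066 -0.743 -3.021] [-0.    -0.021  0.018  0.006 -0.009  0.   ]
```

Joint 6 is at its limit, which explains the tilt. A half turn gives the same grasp with plenty of range.

>>> {"name": "move_arm", "arguments": {
  "series": [
    [87, [0, 0, 20], 1],
    [87, [0, 0, 0], 1],
    [87, [0, 0, 0], 1],
    [87, [0, 0, 0], 1],
    [87, [0, 0, 0], 1],
    [87, [0, 0, 0], 1],
    [87, [0, 0, 0], 1],
    [87, [0, 0, 0], 1],
    [87, [0, 0, 0], 1],
    [87, [0, 0, 0], 1]
  ]
}}

```text
clock: 4.57
tcp_pos: [437.5, 255.9, 68.8]
eef_rot: [[-0.42, -0.042, -0.906], [0.907, -0.013, -0.42], [0.006, -0.999, 0.044]]
wrist_force: [-0.6, -0.7, -0.6]
width: 86.7
```

>>> {"name": "move_arm", "arguments": {
  "series": [
    [87, [0, 0, 0], 1],
    [87, [0, 0, 0], 1],
    [87, [0, 0, 0], 1],
    [87, [0, 0, 0], 1],
    [87, [0, 0, 0], 1],
    [87, [0, 0, 0], 1],
    [87, [0, 0, 0], 1],
    [87, [0, 0, 0], 1],
    [87, [0, 0, 0], 1],
    [87, [0, 0, 0], 1]
  ]
}}

```text
clock: 5.4
tcp_pos: [437.5, 255.9, 68.8]
eef_rot: [[-0.996, -0.009, -0.089], [0.089, -0.043, -0.995], [0.005, -0.999, 0.044]]
wrist_force: [0.1, -0.4, 0.5]
width: 87.1
```

>>> {"name": "move_arm", "arguments": {
  "series": [
    [87, [0, 0, 0], 1],
    [87, [0, 0, 0], 1],
    [87, [0, 0, 0], 1],
    [87, [0, 0, 0], 1],
    [87, [0, 0, 0], 1],
    [87, [0, 0, 0], 1],
    [87, [0, 0, 0], 1],
    [87, [0, 0, 0], 1],
    [87, [0, 0, 0], 1],
    [87, [0, 0, 0], 1]
  ]
}}

```text
clock: 6.23
tcp_pos: [437.4, 255.9, 68.8]
eef_rot: [[-0.575, 0.034, 0.817], [-0.818, -0.03, -0.575], [0.005, -0.999, 0.045]]
wrist_force: [-0.6, 0.3, -0.0]
width: 86.7
```

>>> {"name": "move_arm", "arguments": {
  "series": [
    [87, [-4, 2, -14], -0.35],
    [87, [0, 0, -10], 0],
    [87, [0, 0, -10], 0],
    [87, [0, 0, -10], 0],
    [87, [0, 0, -10], 0],
    [87, [0, 0, -6], 0],
    [87, [0, 0, -4], 0],
    [87, [0, 0, 0], 0],
    [87, [0, 0, 0], 0],
    [87, [0, 0, 0], 0]
  ]
}}

```text
clock: 7.07
tcp_pos: [433.5, 258.1, 4.9]
eef_rot: [[-0.609, 0.032, 0.792], [-0.793, -0.031, -0.608], [0.005, -0.999, 0.044]]
wrist_force: [0.5, 0.3, 0.1]
width: 86.8
```

>>> {"name": "move_arm", "arguments": {
  "series": [
    [25, [0, 0, 0], 0],
    [25, [0, 0, 0], 0],
    [25, [0, 0, 0], 0],
    [25, [0, 0, 0], 0],
    [25, [0, 0, 0], 0],
    [25, [0, 0, 0], 0],
    [25, [0, 0, 0], 0],
    [25, [0, 0, 0], 0],
    [25, [0, 0, 0], 0],
    [25, [0, 0, 0], 0]
  ]
}}

```text
clock: 7.9
tcp_pos: [433.2, 257.7, 4.5]
eef_rot: [[-0.609, 0.032, 0.792], [-0.793, -0.031, -0.608], [0.005, -0.999, 0.044]]
wrist_force: [-0.5, 0.0, 0.2]
width: 33.8
```

>>> {"name": "move_arm", "arguments": {
  "series": [
    [25, [0, 0, 20], 0],
    [25, [0, 0, 30], 0],
    [25, [0, 0, 30], 0],
    [25, [10, -20, 20], 0.9],
    [25, [10, -32, 0], 1],
    [25, [10, -32, 0], 1],
    [25, [10, -32, 0], 1],
    [25, [10, -32, 0], 1],
    [25, [10, -32, 0], 1],
    [25, [10, -32, 0], 0]
  ]
}}

```text
clock: 8.73
tcp_pos: [503.1, 44.4, 104.6]
eef_rot: [[-0.031, 0.044, 0.999], [-0.999, -0.007, -0.031], [0.005, -0.999, 0.045]]
wrist_force: [0.8, 0.5, -0.5]
width: 33.8
```

>>> {"name": "move_arm", "arguments": {
  "series": [
    [25, [10, -32, 0], 0],
    [25, [10, -32, 0], 0],
    [25, [10, -32, 0], 0],
    [25, [10, -32, 0], 0],
    [25, [10, -32, 0], 0],
    [25, [0, -32, 0], 0],
    [25, [0, -32, 0], 0],
    [25, [0, -10, 0], 0],
    [25, [0, 0, 0], 0],
    [25, [0, 0, 0], 0]
  ]
}}

```text
clock: 9.57
tcp_pos: [552.7, -188.5, 104.0]
eef_rot: [[-0.04, 0.043, 0.998], [-0.999, -0.007, -0.04], [0.005, -0.999, 0.044]]
wrist_force: [0.1, 0.6, 0.5]
width: 33.6
```

>>> {"name": "move_arm", "arguments": {
  "series": [
    [25, [0, -9, -25], 0],
    [25, [0, 0, -25], 0],
    [25, [0, 0, -20], 0],
    [25, [0, 0, -14], 0],
    [25, [0, 0, -8], 0],
    [25, [0, 0, -4], 0],
    [25, [0, 0, -3], 0],
    [25, [0, 0, 0], 0],
    [25, [0, 0, 0], 0],
    [25, [0, 0, 0], 0]
  ]
}}

```text
clock: 10.4
tcp_pos: [553.8, -196.9, 6.4]
eef_rot: [[-0.038, 0.046, 0.998], [-0.999, -0.007, -0.038], [0.005, -0.999, 0.046]]
wrist_force: [0.3, -0.5, -0.2]
width: 34.2
```

Run:
```python
from h import *
s=cam('scene'); a=s['color'][190:310,120:260,::-1]; c=cam('top');b=c['color'][150:270,300:440,::-1]
cv2.imwrite('pics/c3.png',np.hstack([cv2.resize(i,(395,339),interpolation=cv2.INTER_CUBIC) for i in(a,b)]))
```

```text
(no output)
```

View pics/c3.png

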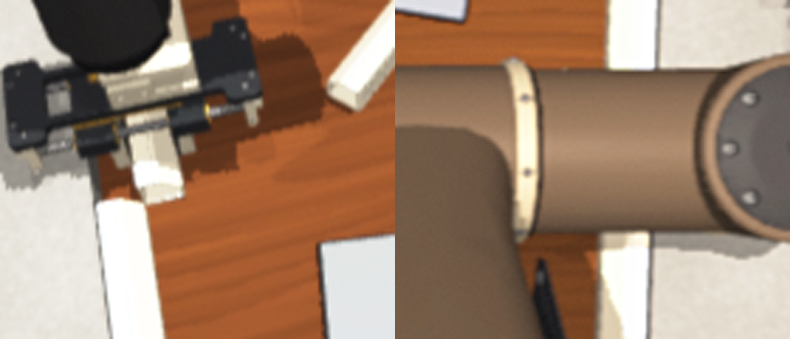

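The offcut is in front of the gap, slope outwards and parallel to the runs. Now I'll set it down, release it and lift.

>>> {"name": "move_arm", "arguments": {
  "series": [
    [25, [0, 0, -1.5], 0],
    [25, [0, 0, 0], 0],
    [46, [0, 0, 0], 0],
    [46, [0, 0, 0], 0],
    [46, [0, 0, 0], 0],
    [46, [0, 0, 0], 0],
    [46, [0, 0, 10], 0],
    [46, [0, 0, 20], 0],
    [46, [0, 0, 30], 0],
    [46, [0, 0, 20], 0]
  ]
}}

```text
clock: 11.33
tcp_pos: [553.6, -197.2, 86.6]
eef_rot: [[-0.038, 0.045, 0.998], [-0.999, -0.008, -0.037], [0.006, -0.999, 0.046]]
wrist_force: [0.7, -0.3, 0.0]
width: 46.3
```

>>> {"name": "move_arm", "arguments": {
  "series": [
    [40, [0, 35, 20], 1],
    [40, [0, 35, 0], 1],
    [40, [0, 35, 0], 1],
    [40, [0, 30, 0], 1],
    [40, [0, 0, 0], 1],
    [40, [0, 0, 0], 1],
    [40, [0, 0, 0], 1],
    [40, [0, 0, 0], 1],
    [40, [0, 0, 0], 1],
    [40, [0, 0, 0], 1]
  ]
}}

```text
clock: 12.17
tcp_pos: [553.1, -61.9, 104.8]
eef_rot: [[0.849, 0.029, 0.527], [-0.528, 0.035, 0.849], [0.006, -0.999, 0.045]]
wrist_force: [-1.4, -0.7, -0.6]
width: 40.0
```

The remaining turn would put joint 6 near its limit again, so I'll go the other way round to yaw 177.7°.

>>> {"name": "move_arm", "arguments": {
  "series": [
    [40, [0, 15, 0], -1],
    [40, [0, 15, 0], -1],
    [40, [0, 15, 0], -1],
    [40, [0, 15, 0], -1],
    [40, [0, 0, 0], -1],
    [40, [0, 0, 0], -1],
    [40, [0, 0, 0], -1],
    [40, [0, 0, 0], -1],
    [40, [0, 0, 0], -1],
    [40, [0, 0, 0], -1]
  ]
}}

```text
clock: 13.0
tcp_pos: [553.1, -2.0, 104.7]
eef_rot: [[-0.043, 0.045, 0.998], [-0.999, -0.007, -0.043], [0.005, -0.999, 0.045]]
wrist_force: [-0.3, 0.2, 0.2]
width: 40.0
```

>>> {"name": "move_arm", "arguments": {
  "series": [
    [40, [0, 0, 0], -1],
    [40, [0, 0, 0], -1],
    [40, [0, 0, 0], -1],
    [40, [0, 0, 0], -1],
    [40, [0, 0, 0], -1],
    [40, [0, 0, 0], -1],
    [40, [0, 0, 0], -1],
    [40, [0, 0, 0], -1],
    [40, [0, 0, 0], -1],
    [40, [0, 0, 0], -1]
  ]
}}

```text
clock: 13.83
tcp_pos: [553.1, -2.0, 104.7]
eef_rot: [[-0.887, 0.016, 0.462], [-0.462, -0.042, -0.886], [0.005, -0.999, 0.045]]
wrist_force: [0.2, -0.1, -0.6]
width: 39.8
```

>>> {"name": "move_arm", "arguments": {
  "series": [
    [40, [0, 0, 0], -1],
    [40, [0, 0, 0], -1],
    [40, [0, 0, 0], -1],
    [40, [0, 0, 0], -1],
    [40, [0, 0, 0], -1],
    [40, [0, 0, 0], 0],
    [40, [0, 0, 0], 0],
    [40, [0, 0, 0], 0],
    [40, [0, 0, 0], 0],
    [40, [0, 0, 0], 0]
  ]
}}

```text
clock: 14.67
tcp_pos: [553.0, -2.0, 104.1]
eef_rot: [[-0.999, -0.007, -0.036], [0.037, -0.044, -0.998], [0.005, -0.999, 0.044]]
wrist_force: [-0.1, 0.5, 0.5]
width: 39.9
```

Run:
```python
from h import *
print(np.round(ctrl.state()['joint_positions'],2))
s=cam('scene'); a=s['color'][190:310,120:260,::-1]; c=cam('top');b=c['color'][150:270,300:440,::-1]
cv2.imwrite('pics/c4.png',np.hstack([cv2.resize(i,(395,339),interpolation=cv2.INTER_CUBIC) for i in(a,b)]))
hsv=cv2.cvtColor(c['color'],cv2.COLOR_RGB2HSV); m=((hsv[...,1]<60)&(hsv[...,2]>150)).astype(np.uint8)
m[:,:340]=0;m[:,376:]=0;m[:170]=0;m[240:]=0
for q in cv2.findContours(m,0,2)[0]:
    if cv2.contourArea(q)>30: r=cv2.minAreaRect(q);print(r, ray(c,*r[0],17))
```

```text
[ 0.38  0.28 -0.43  0.05 -0.88 -0.45]
((368.0, 205.0), (38.0, 14.0), 90.0) [ 553.65770187 -197.0867211    17.        ]
```

View pics/c4.png

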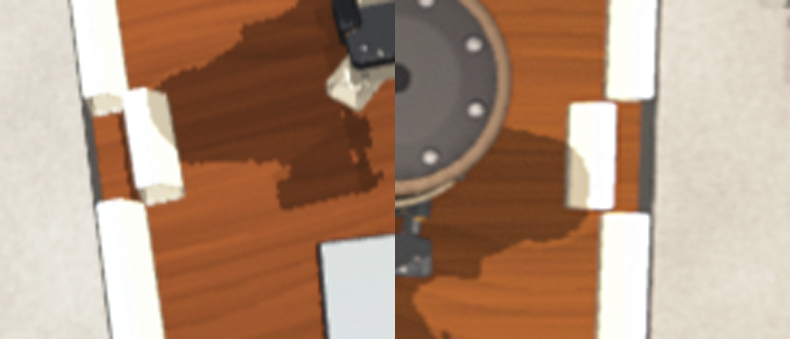

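The offcut stands square in front of the gap with clearance at both ends. I'll push it in low on its front face with both fingers.

>>> {"name": "move_arm", "arguments": {
  "series": [
    [40, [0, -36, 0], 0],
    [40, [0, -36, 0], 0],
    [40, [0, -36, 0], 0],
    [40, [0, -36, 0], 0],
    [40, [0, 0, -30], 0],
    [40, [0, 0, -30], 0],
    [40, [0, 0, -20], 0],
    [40, [0, 0, -10], 0],
    [40, [0, 0, -6], 0],
    [40, [0, 0, 0], 0]
  ]
}}

```text
clock: 15.6
tcp_pos: [552.8, -145.9, 7.2]
eef_rot: [[-0.999, -0.009, -0.037], [0.037, -0.044, -0.998], [0.007, -0.999, 0.045]]
wrist_force: [0.6, 0.8, 0.2]
width: 39.9
```

>>> {"name": "move_arm", "arguments": {
  "series": [
    [40, [0, -5, 0], 0],
    [40, [0, -5, 0], 0],
    [40, [0, -5, 0], 0],
    [40, [0, -5, 0], 0],
    [40, [0, -5, 0], 0],
    [40, [0, -5, 0], 0],
    [40, [0, -5, 0], 0],
    [40, [0, -5, 0], 0],
    [40, [0, -4, 0], 0],
    [40, [0, 0, 0], 0]
  ]
}}

```text
clock: 16.43
tcp_pos: [553.0, -190.8, 7.9]
eef_rot: [[-0.999, -0.007, -0.038], [0.039, -0.044, -0.998], [0.006, -0.999, 0.044]]
wrist_force: [-0.0, 0.4, -0.8]
width: 39.9
```

>>> {"name": "move_arm", "arguments": {
  "series": [
    [40, [0, -3, 0], 0],
    [40, [0, -3, 0], 0],
    [40, [0, -2, 0], 0],
    [40, [0, -2, 0], 0],
    [40, [0, -1, 0], 0],
    [40, [0, -1, 0], 0],
    [40, [0, 0, 0], 0],
    [40, [0, 0, 0], 0],
    [40, [0, 0, 0], 0],
    [40, [0, 0, 0], 0]
  ]
}}

```text
clock: 17.27
tcp_pos: [553.4, -201.5, 7.9]
eef_rot: [[-0.999, -0.007, -0.038], [0.038, -0.044, -0.998], [0.005, -0.999, 0.044]]
wrist_force: [1.2, 4.6, -1.4]
width: 40.1
```

Run:
```python
from h import *
print(ctrl.state()['wrist_force'])
s=cam('scene'); a=s['color'][190:310,120:260,::-1]
cv2.imwrite('pics/c5.png',cv2.resize(a,None,fx=5,fy=5,interpolation=cv2.INTER_CUBIC))
```

```text
[ 1.19258947  4.63431307 -1.42701681]
```

View pics/c5.png

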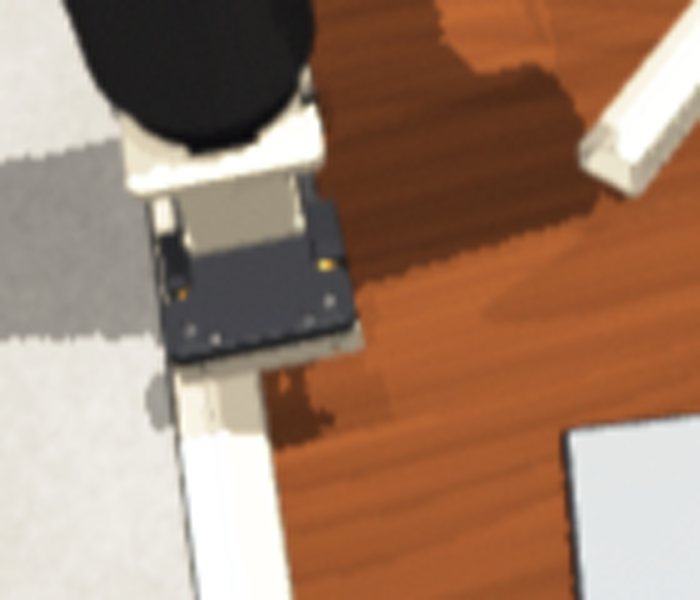

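The wrist reads 4.6 N, so something is stopping it. I'll push slightly more, then back off and look.

>>> {"name": "move_arm", "arguments": {
  "series": [
    [40, [0, -1, 0], 0],
    [40, [0, -1, 0], 0],
    [40, [0, -1, 0], 0],
    [40, [0, 0, 0], 0],
    [40, [0, 0, 0], 0],
    [40, [0, 0, 0], 0],
    [40, [0, 0, 0], 0],
    [40, [0, 0, 0], 0],
    [40, [0, 0, 0], 0],
    [40, [0, 0, 0], 0]
  ]
}}

```text
clock: 18.15
tcp_pos: [553.4, -202.0, 7.9]
eef_rot: [[-0.999, -0.006, -0.039], [0.039, -0.041, -0.998], [0.005, -0.999, 0.042]]
wrist_force: [-0.5, 23.2, 4.5]
width: 40.1
```

>>> {"name": "move_arm", "arguments": {
  "series": [
    [40, [0, 10, 0], 0],
    [40, [0, 20, 0], 0],
    [40, [0, 20, 0], 0],
    [40, [0, 20, 30], 0],
    [40, [0, 20, 30], 0],
    [40, [0, 20, 30], 0],
    [40, [0, 20, 0], 0],
    [40, [0, 30, 0], 0],
    [40, [0, 0, 0], 0],
    [40, [0, 0, 0], 0]
  ]
}}

```text
clock: 18.98
tcp_pos: [553.2, -44.0, 98.4]
eef_rot: [[-0.999, -0.007, -0.035], [0.036, -0.045, -0.998], [0.005, -0.999, 0.045]]
wrist_force: [0.0, 0.4, -1.4]
width: 39.8
```

Run:
```python
from h import *
s=cam('scene'); a=s['color'][190:310,120:260,::-1]; c=cam('top');b=c['color'][150:270,300:440,::-1]
cv2.imwrite('pics/c6.png',np.hstack([cv2.resize(i,(395,339),interpolation=cv2.INTER_CUBIC) for i in(a,b)]))
# scanline edges on the top picture: left (front) edge of white per row
hsv=cv2.cvtColor(c['color'],cv2.COLOR_RGB2HSV).astype(int)
for v in range(170,244,4):
    S=hsv[v,365:400,1]; d=np.diff(S); print(v,365+d.argmin(),S[:16].tolist())
```

```text
170 374 [22, 23, 29, 25, 46, 81, 97, 100, 99, 89, 56, 29, 6, 7, 8, 8]
174 374 [25, 31, 26, 23, 30, 58, 89, 95, 100, 96, 61, 27, 6, 7, 8, 8]
178 375 [25, 28, 23, 23, 21, 40, 79, 94, 97, 99, 69, 33, 6, 7, 8, 8]
182 374 [25, 31, 28, 23, 24, 49, 82, 95, 100, 98, 63, 31, 5, 5, 7, 8]
186 382 [28, 25, 23, 24, 29, 73, 93, 95, 101, 104, 103, 93, 82, 79, 77, 77]
190 373 [20, 19, 22, 36, 76, 92, 96, 100, 99, 61, 34, 6, 6, 8, 8, 8]
194 373 [26, 39, 75, 91, 96, 96, 100, 106, 81, 53, 28, 6, 7, 8, 8, 8]
198 372 [76, 95, 95, 96, 94, 105, 154, 163, 102, 52, 23, 5, 6, 7, 8, 8]
202 372 [95, 97, 98, 113, 144, 182, 187, 152, 89, 51, 52, 55, 57, 56, 52, 39]
206 372 [122, 156, 178, 177, 179, 183, 180, 138, 81, 54, 53, 54, 54, 54, 55, 58]
210 372 [183, 186, 180, 179, 180, 181, 183, 131, 66, 49, 55, 56, 55, 56, 54, 55]
214 371 [175, 183, 180, 182, 181, 182, 173, 116, 65, 54, 54, 56, 54, 54, 56, 54]
218 371 [181, 180, 180, 185, 179, 183, 172, 116, 61, 52, 54, 55, 55, 55, 55, 55]
222 371 [174, 180, 176, 184, 178, 183, 164, 108, 62, 55, 56, 57, 57, 56, 57, 56]
226 371 [184, 185, 186, 181, 185, 182, 166, 107, 60, 52, 55, 56, 56, 57, 58, 60]
230 371 [174, 184, 182, 179, 191, 183, 156, 87, 51, 53, 55, 56, 55, 43, 22, 9]
234 371 [182, 185, 183, 181, 183, 184, 146, 73, 50, 30, 7, 6, 7, 8, 8, 8]
238 371 [182, 187, 183, 188, 183, 179, 139, 74, 40, 14, 6, 7, 8, 8, 8, 7]
242 371 [181, 181, 184, 183, 190, 179, 132, 69, 43, 13, 7, 7, 8, 8, 8, 7]
```

View pics/c6.png

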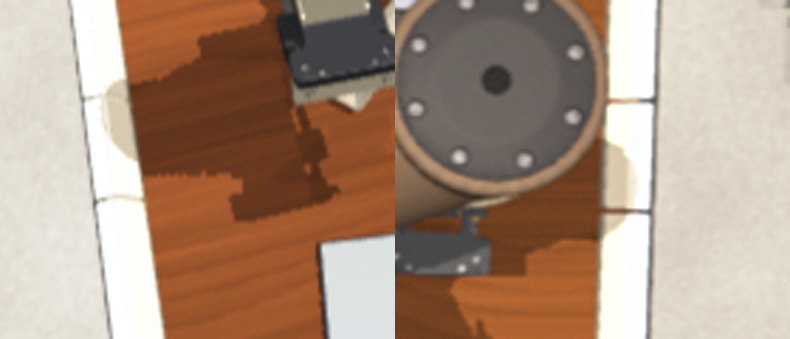

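The offcut sits flush in line with both runs, with an even seam at each end. Now the diagonal push on the slope.

>>> {"name": "move_arm", "arguments": {
  "series": [
    [40, [0, -38, 0], 0],
    [40, [0, -38, 0], 0],
    [40, [0, -38, 0], 0],
    [40, [0, -38, 0], 0],
    [40, [0, 0, -20], 0],
    [40, [0, 0, -20], 0],
    [40, [0, 0, -12], 0],
    [40, [0, 0, -6], 0],
    [40, [0, 0, 0], 0],
    [40, [0, 0, 0], 0]
  ]
}}

```text
clock: 19.92
tcp_pos: [553.0, -197.5, 40.0]
eef_rot: [[-0.999, -0.008, -0.038], [0.038, -0.044, -0.998], [0.006, -0.999, 0.045]]
wrist_force: [-0.4, -0.2, 1.5]
width: 40.3
```

>>> {"name": "move_arm", "arguments": {
  "series": [
    [40, [0, -3, -3], 0],
    [40, [0, -3, -3], 0],
    [40, [0, -2, -2], 0],
    [40, [0, -1, -1], 0],
    [40, [0, 0, 0], 0],
    [40, [0, 0, 0], 0],
    [40, [0, 0, 0], 0],
    [40, [0, 0, 0], 0],
    [40, [0, 0, 0], 0],
    [40, [0, 0, 0], 0]
  ]
}}

```text
clock: 20.75
tcp_pos: [553.2, -205.9, 31.1]
eef_rot: [[-0.999, -0.007, -0.038], [0.038, -0.044, -0.998], [0.005, -0.999, 0.044]]
wrist_force: [-0.2, 0.1, 0.2]
width: 40.1
```

>>> {"name": "move_arm", "arguments": {
  "series": [
    [40, [0, -1, -1], 0],
    [40, [0, -1, -1], 0],
    [40, [0, -1, -1], 0],
    [40, [0, -1, -1], 0],
    [40, [0, -0.5, -0.5], 0],
    [40, [0, 0, 0], 0],
    [40, [0, 0, 0], 0],
    [40, [0, 0, 0], 0],
    [40, [0, 0, 0], 0],
    [40, [0, 0, 0], 0]
  ]
}}

```text
clock: 21.58
tcp_pos: [553.1, -210.5, 26.5]
eef_rot: [[-0.999, -0.007, -0.038], [0.038, -0.044, -0.998], [0.005, -0.999, 0.044]]
wrist_force: [0.2, -0.8, 0.2]
width: 40.1
```

>>> {"name": "move_arm", "arguments": {
  "series": [
    [40, [0, -0.5, -0.5], 0],
    [40, [0, 0, 0], 0],
    [40, [0, -0.5, -0.5], 0],
    [40, [0, 0, 0], 0],
    [40, [0, -0.5, -0.5], 0],
    [40, [0, 0, 0], 0],
    [40, [0, 0, 0], 0],
    [40, [0, 0, 0], 0],
    [40, [0, 0, 0], 0],
    [40, [0, 0, 0], 0]
  ]
}}

```text
clock: 22.42
tcp_pos: [553.3, -211.6, 25.3]
eef_rot: [[-0.999, -0.007, -0.038], [0.038, -0.044, -0.998], [0.005, -0.999, 0.044]]
wrist_force: [-2.0, 4.9, 6.0]
width: 39.8
```

Contact: about 5 N and 6 N. I'll go a little further to about 10 N each.

>>> {"name": "move_arm", "arguments": {
  "series": [
    [40, [0, -0.4, -0.3], 0],
    [40, [0, 0, 0], 0],
    [40, [0, -0.3, -0.2], 0],
    [40, [0, 0, 0], 0],
    [40, [0, 0, 0], 0],
    [40, [0, 0, 0], 0],
    [40, [0, 0, 0], 0],
    [40, [0, 0, 0], 0],
    [40, [0, 0, 0], 0],
    [40, [0, 0, 0], 0]
  ]
}}

```text
clock: 23.25
tcp_pos: [553.3, -211.9, 25.1]
eef_rot: [[-0.999, -0.006, -0.038], [0.038, -0.044, -0.998], [0.005, -0.999, 0.044]]
wrist_force: [-2.7, 7.9, 9.8]
width: 39.9
```

>>> {"name": "move_arm", "arguments": {
  "series": [
    [40, [0, 0, 0], 0],
    [40, [0, 0, 0], 0],
    [40, [0, 0, 0], 0],
    [40, [0, 0, 0], 0],
    [40, [0, 0, 0], 0],
    [40, [0, 0, 0], 0],
    [40, [0, 0, 0], 0],
    [40, [0, 0, 0], 0],
    [40, [0, 0, 0], 0],
    [40, [0, 0, 0], 0]
  ]
}}

```text
clock: 24.08
tcp_pos: [553.3, -211.9, 25.1]
eef_rot: [[-0.999, -0.006, -0.038], [0.038, -0.044, -0.998], [0.005, -0.999, 0.044]]
wrist_force: [-2.4, 8.1, 9.0]
width: 40.0
```

Run:
```python
from h import *
s=cam('scene'); a=s['color'][190:310,120:260,::-1]; c=cam('top');b=c['color'][60:330,100:440,::-1]
cv2.imwrite('pics/c7.png',np.hstack([cv2.resize(a,(395,339),interpolation=cv2.INTER_CUBIC),cv2.resize(b,(400,339))]))
print(ctrl.state()['wrist_force'])
```

```text
[-1.96239435  8.24872197  8.72637226]
```

View pics/c7.png

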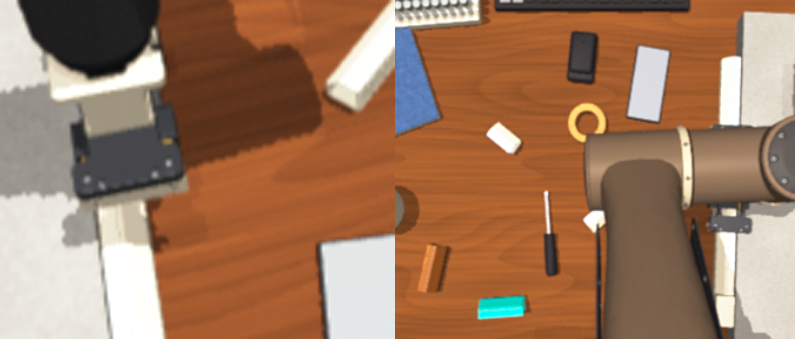

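The push is steady at about 12 N (8.2 N into the plinth, 8.7 N down). The bystanders in view are where they were at the start, so I'm handing in.

```bash
python3 -c "
from station import order,ctrl
print(order.hand_in()); s=ctrl.state(); print(s['wrist_force'],s['tcp_pos'],s['clock'])"
```

```text
the job is handed in; nothing more can be done
None
the job is handed in; nothing more can be done
```

I closed the gap with the 92 mm offcut and handed the job in at about 24 s, with the arm still holding the diagonal push. I was not given a verdict.

- **Placing:** I gripped the offcut across its depth, set it down square in front of the gap with the slope facing out, and slid it in with both fingers until it stopped at 23 N. A picture taken after backing off showed it flush with both runs, with an even seam at each end.
- **Final push:** the two fingertips pressed mid-slope. The last wrist force was steady at about 8.2 N towards the plinth and 8.7 N on the desk, with about 2 N sideways along the gap. The contact forces on the plinth and desk are inferred from this, because nothing measures them directly.
- **Last picture:** the bystanders in view had not moved, judged by eye. The arm hid the gap and part of the long offcut, so the offcut's final position rests on the earlier picture and the steady TCP reading.
- **What went wrong:** joint 6 reached its limit on the first approach and left the tool tilted about 2.6° from then on. I re-gripped from the other side with a half turn. The tilt was about the jaw axis, so it did not affect the grasp or the push.

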